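# Clip the tray onto its spindle

### The job

Make the empty rotating tray stand on the herb counter safe to use again: take the smaller of the two open spring clips, bring it flat to the raised boss in the middle of the tray, find the groove round the spindle by touch, and press the clip sideways into it until it snaps fully home, then let go. Do not force it: never load the stand with more than 25 N. Leave everything else on the counter where it is.

Things in the scene. Friction and masses are not known exactly. Their poses are not given: they have to be found in the camera images.
- stand: Round rotating tray on a foot fixed to the counter. Origin on the spindle's vertical axis at counter height, z up; its yaw means nothing and the clip may come from any side. Foot 150 mm across; empty aluminium tray 216 mm across; in its middle a grey flat-topped boss 80 mm across, 15 mm above the tray's rim; a steel spindle stands on the boss. Load it with 25 N at most, all contacts summed.
- boss_lowest (a point): Point on the spindle's axis 78 mm above the counter, the lowest the boss's flat top can be. Tray, boss and spindle have one locked height setting that is NOT measured: the boss top is 0 to 24 mm above this point; find it by touch. The groove (18 mm across, 7 mm high) begins right at the boss top; over it the spindle's head, 24 mm across, 24 mm high, which the clip cannot pass.
- clip: The smaller spring clip, flat on the counter: steel, 5 mm thick, 32 mm wide, 58 mm long, with an upright black grip post; about 60 g. Origin: centre of its ring, at the underside; on the spindle's axis when seated. +x points out of the mouth (the way to press), z up. Height play in the groove 2 mm.
- clip_post (a point): Middle of the clip's grip post, 36 mm behind the clip's origin and 20 mm above its underside. The post is 20 mm long (clip x), 14 mm wide (clip y), from 5 to 35 mm above the underside.
- clip_mouth (a point): Midway between the round noses of the two sprung jaws, 6.9 mm ahead of the clip's origin; jaw tips reach 13 mm ahead. The mouth is 14 mm wide and must spring to 18 mm to pass the groove: a push of about 5 to 11 N, dropping as they snap past. Home, the ring's back wall (9.4 mm behind the origin) meets the groove and the push rises steeply.
- spare_clip: The larger spring clip, of the same shape but for another stand: 44 mm wide, 68 mm long, mouth 22 mm, ring centre (origin, underside) 42 mm ahead of its post. Not to be used; leave it. The two clips may change places.
- tin_a: Aluminium tin, 62 mm across, 40 mm high, origin at the centre of its underside. Leave it.
- tin_b: Flat aluminium tin, 70 mm across, 30 mm high, origin at the centre of its underside. Leave it.
- jar: Amber jar, 68 mm across, 85 mm high, origin at the centre of its underside. Leave it.
- bottle: Green bottle, 52 mm across, 140 mm high, origin at the centre of its underside. Leave it.
- scoop: Wooden spoon, 180 mm long, lying on the counter along its x. Leave it.
- brush: Brush, 180 mm long, lying on the counter along its x. Leave it.
Mind the look-alikes: they are no part of the job. What is shaped like the stand but blue is not meant.

How it is judged:
On the way, in this order (a step that is already met when the one before it is completed fails the run):
1. the smaller clip is taken up off the counter (height (world z) of clip above 0.03 m), for 0.2 s.
2. the smaller clip is snapped home in the spindle's groove, on the tray's boss (horizontal distance between clip and stand below 0.0025 m and z of clip in the frame of stand between 0.075 and 0.107 m and angle between clip's own z axis and vertical below 0.08 rad), for 0.2 s.
At the end, for the whole second after the job is handed in: The smaller clip sits in the spindle's groove: its ring centre within 2.5 mm of the spindle's axis, flat (within 4.5 degrees), its underside 75 to 107 mm above the counter (in the groove, not on top of the spindle), at rest and released (all of step 2 and linear speed of clip below 0.02 m/s); the robot touches nothing.
It fails at once if the stand is loaded by more than 25 N (contact force between stand and anything else above 25 N).
It fails at once if something else on the counter is moved by more than 25 mm (distance of any of spare_clip, tin_a, tin_b, jar, bottle, scoop, brush from where it was at the start of the episode above 0.025 m).
It also fails if it takes over 48 s, if anything falls off the work surface, if the arm or the gripper's body presses on something with over 40 N, if the wrist force passes 120 N, or if a joint passes its speed limit or range.

### The arm

A 6-joint arm with a two-finger parallel gripper is mounted at the origin on the work surface. World frame = base frame: x ahead of the robot, y to its left, z up, the work surface at z = 0. Lengths are in m, angles in rad, forces in N, time in s.
With the tool pointing down it reaches from about 0.35 to 0.775 m from the base axis. Payload 5.5 kg.
Tool frame: the origin (TCP) lies at the very end of the fingers, on their centre line; the grasp point (between the pads) lies 19 mm behind it; z points along the fingers, y is the direction in which the jaws open and shut (so a half turn about z gives the same grasp; the last joint's range is limited). The gripper opens to 85 mm and grips with 20 to 120 N. Pads are 22 mm wide; open, the fingers measure 114 mm over their backs; the gripper's body (76 mm by 85 mm) begins 54 mm behind the grasp point. The pads swing forward as they close: fully open they stand 13 mm farther back than shut.
Start: joints at [-1.403, 0.313, 0.046, 1.304, 0, 1.431], TCP at [0.174, -0.548, 0.231] pointing down, gripper open.
Joint ranges: [-2.76, 2.76], [-0.86, 1.69], [-1.03, 1.26], [-2.2, 2.34], [-1.47, 1.5], [-3.14, 3.14]. Speed limits (rad/s): [2.57, 2.57, 3.14, 3.14, 3.14, 3.14].

### API

Orientations are given as a unit quaternion [w, x, y, z].
In Python, from workcell import env gives the robot as it stands. The module is installed in compiled form; this text tells all that it offers.
- The arm moves only by the shell command python3 -m pendant 'ROWS' [FORCE]. ROWS is JSON, a list of rows, each an object with "fingers": the finger opening in mm, from 0 to 85.4; "delta_pos": the shift along the tool's x, y, z in mm, a list of three; "angular": the turn, a rotation vector about the tool's x, y, z in rad, a list of three. In form: [{"fingers": fingers, "delta_pos": [x, y, z], "angular": [ax, ay, az]}, ...]. A call has 1 to 12 rows; each row shifts and turns the commanded pose from where the row before left it, along the tool's axes as they then stand; what a row does not reach is not made up. A row lasts 1/10 s, in which the tool goes at most 50 mm and 8.59 degrees, less where a joint would pass 70% of its speed; a pose out of reach is approached as far as the arm can. A call is refused whole if a number of a shift passes 50 or a number of a turn 0.15, either way. A call with a gripper value outside its range is refused whole. The fingers move at their own pace and stop on an object; FORCE is the grip in N (left out, the last holds). Time passes only in rows, so rows that do not move let the fingers close. It gives the time, the measured TCP pose, the force and the opening at its end, in the units of the state.
- env.get_state(): the state, without advancing time (a new reading comes with each control period).
- env.read_camera(name): name is "scene" or "top" or "wrist"; returns the picture (400x640x3 uint8, blue, green, red); there is no depth.
- env.camera_params(name): a dict with "fx", "fy", "cx", "cy" (pixels), "k1" (the pictures are not rectified: a ray, as slopes to the right and down, at radius r is drawn at 1 + k1 r^2 times it, then the intrinsics apply), "view" (4x4, takes a point from world to camera coordinates). Camera axes: x right, y up, looking along -z (the intrinsics and any distortion apply to the point x, -y, -z); pixel columns grow to the right and rows downward; lengths in m; the calibration is good to about 2 mm. A picture is of the moment at which its call begins: read the wrist's pose just before it. camera_params takes no time and is no camera call; for the wrist camera it gives the pose at the moment of the call.
- env.hand_in(): hands the job in, once; it reports no verdict.
The state is a dict: "clock": time; "joint_pos": joint angles; "qvel": joint speeds; "tau": joint torques, N m; "tcp_pos": TCP position; "orientation": TCP orientation; "wrist_force": force on the tool from outside, world axes, zero at the start; "ft_torque": the same for the moment, N m; "finger_gap": finger opening in m.
Only numpy, scipy, OpenCV 4.12 (cv2) and the standard library are available. Lean on these libraries where they do the work, as an engineer would, in place of code of your own. Each camera call takes 0.05 s, during which the arm holds its last target. There are 200 camera calls.

## Working session

There is one attempt and no reset: what is moved stays moved. The work goes in short steps, Python scripts to look and compute and a shell command to move; the robot and the scene stay as the last step left them, time stands still between calls to the robot, and variables do not carry over. Pictures are saved under pics/ and viewed, about 8 in all and at most 12, crops included, and the job is handed in when it is done.

```bash
mkdir -p pics
python3 - <<'E'
from workcell import env
import cv2,numpy as np
s=env.get_state(); print(s)
for n in ("top","scene"):
    p=env.camera_params(n); print(n,{k:(np.round(v,4).tolist()) for k,v in p.items()})
    im=env.read_camera(n); cv2.imwrite(f"pics/{n}0.png",im)
E
```

```text
{'clock': 0.0, 'joint_pos': array([-1.40262142e+00,  3.13993159e-01,  4.49844856e-02,  1.30361054e+00,
       -3.04651223e-05,  1.43118417e+00]), 'qvel': array([-1.73455821e-03,  7.01588874e-04,  8.77056764e-04,  1.07512640e-03,
       -9.36211965e-05,  1.22045795e-03]), 'tau': array([ 7.48033181e-04, -4.80630791e+01,  2.98531669e+01,  1.95441779e-02,
       -1.29491987e-04, -1.30521931e-05]), 'tcp_pos': array([ 0.17408495, -0.54747456,  0.23041525]), 'orientation': array([-9.11131031e-04,  9.88181330e-01,  1.53286753e-01, -2.82471974e-05]), 'wrist_force': array([-0.74903052, -0.01991422,  0.25715123]), 'ft_torque': array([-0.01451541, -0.00245771,  0.00163547]), 'finger_gap': 0.08583877225122499}
top {'fx': 442.4632, 'fy': 442.4632, 'cx': 325.8746, 'cy': 203.4316, 'k1': -0.1026, 'view': [[-0.0069, -0.9999, 0.0123, 0.0218], [0.9911, -0.0052, 0.1332, -0.5067], [-0.1331, 0.0131, 0.991, -1.3404], [0.0, 0.0, 0.0, 1.0]]}
scene {'fx': 370.8683, 'fy': 370.8683, 'cx': 323.7092, 'cy': 203.9002, 'k1': 0.006, 'view': [[-0.684, 0.7294, -0.0042, 0.3154], [-0.505, -0.4694, 0.7244, 0.2238], [0.5264, 0.4976, 0.6894, -1.286], [0.0, 0.0, 0.0, 1.0]]}
```

View pics/top0.png

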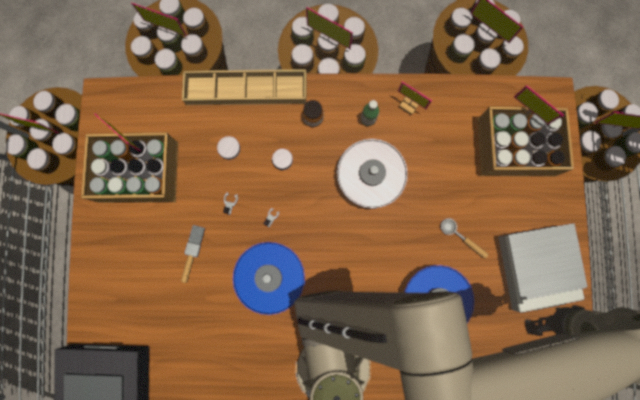

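View pics/scene0.png

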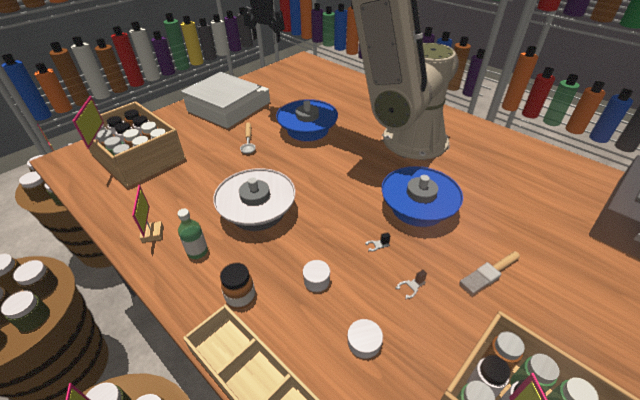

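The top view shows the white/aluminium stand at about (372,174). The larger clip is at about (231,203), and the smaller one at (271,216) with its black post below it. The blue trays are look-alikes.

```bash
cat > h.py <<'E'
from workcell import env
import cv2,numpy as np
def K(p): return np.array([[p['fx'],0,p['cx']],[0,p['fy'],p['cy']],[0,0,1.]])
def ray(p,uv):
    D=np.array([p['k1'],0,0,0,0.])
    q=cv2.undistortPoints(np.array([[uv]],float),K(p),D)[0,0]
    V=np.array(p['view']);R=V[:3,:3];o=-R.T@V[:3,3]
    return o,R.T@np.array([q[0],-q[1],-1.])
def onz(p,uv,z):
    o,d=ray(p,uv);return o+d*(z-o[2])/d[2]
def proj(p,X):
    V=np.array(p['view']);c=V[:3,:3]@X+V[:3,3]
    x,y=c[0]/-c[2],-c[1]/-c[2];k=1+p['k1']*(x*x+y*y)
    return np.array([p['cx']+p['fx']*x*k,p['cy']+p['fy']*y*k])
E
python3 - <<'E'
from h import *
p=env.camera_params("top")
for n,uv,z in [("stand tray",(372,174),.08),("spindle",(374,170),.13),("small post",(269,223),.035),("small ring",(273,213),.005),("bigpost",(229,211),.035),("bottle",(371,112),.07),("tin",(282,158),.04)]:
    print(n,onz(p,uv,z).round(3))
t=cv2.imread("pics/top0.png");s=cv2.imread("pics/scene0.png")
a=cv2.resize(t[185:235,210:290],None,fx=7,fy=7,interpolation=cv2.INTER_CUBIC)[:, :400]
a=cv2.resize(t[185:235,215:295],(560,350),interpolation=cv2.INTER_CUBIC)
b=cv2.resize(t[135:215,330:415],None,fx=3,fy=3,interpolation=cv2.INTER_CUBIC)
c=cv2.resize(s[160:240,205:305],None,fx=3,fy=3,interpolation=cv2.INTER_CUBIC)
o=np.zeros((590,560,3),np.uint8);o[:350]=a;o[350:590,:255]=b;o[350:590,260:560]=c
cv2.imwrite("pics/crop.png",o)
E
```

```text
stand tray [ 0.59  -0.121  0.08 ]
spindle [ 0.592 -0.121  0.13 ]
small post [0.447 0.195 0.035]
small ring [0.481 0.186 0.005]
bigpost [0.484 0.32  0.035]
bottle [ 0.79  -0.124  0.07 ]
tin [0.65  0.155 0.04 ]
```

View pics/crop.png

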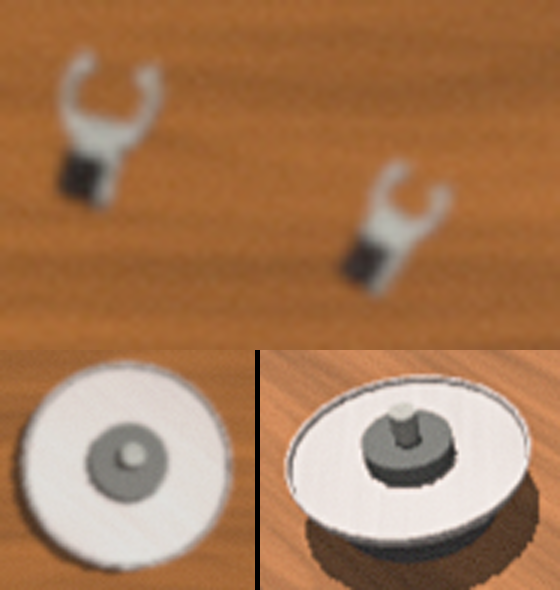

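The crop shows the small clip with its post at about (267,222) and ring at (274,213), mouth pointing up and to the right (yaw about -0.47). The stand's spindle is visible on its boss. I'll turn the tool to yaw 2.67 so its x is opposite the clip's, then go above the clip.

```bash
python3 -m pendant '[{"fingers":85,"delta_pos":[0,0,0],"angular":[0,0,-0.15]},{"fingers":85,"delta_pos":[0,0,0],"angular":[0,0,-0.15]},{"fingers":85,"delta_pos":[0,0,0],"angular":[0,0,-0.15]},{"fingers":85,"delta_pos":[0,0,0],"angular":[0,0,-0.15]},{"fingers":85,"delta_pos":[0,0,0],"angular":[0,0,-0.15]},{"fingers":85,"delta_pos":[0,0,0],"angular":[0,0,-0.15]},{"fingers":85,"delta_pos":[0,0,0],"angular":[0,0,-0.15]},{"fingers":85,"delta_pos":[0,0,0],"angular":[0,0,-0.15]},{"fingers":85,"delta_pos":[0,0,0],"angular":[0,0,-0.15]},{"fingers":85,"delta_pos":[0,0,0],"angular":[0,0,-0.15]},{"fingers":85,"delta_pos":[0,0,0],"angular":[0,0,-0.15]},{"fingers":85,"delta_pos":[0,0,0],"angular":[0,0,-0.15]}]' 60
python3 -m pendant '[{"fingers":85,"delta_pos":[0,0,0],"angular":[0,0,-0.14]},{"fingers":85,"delta_pos":[0,0,0],"angular":[0,0,-0.14]},{"fingers":85,"delta_pos":[0,0,0],"angular":[0,0,-0.14]},{"fingers":85,"delta_pos":[0,0,0],"angular":[0,0,-0.14]},{"fingers":85,"delta_pos":[0,0,0],"angular":[0,0,0]}]'
cat >> h.py <<'E'
from scipy.spatial.transform import Rotation as Ro
def tool(s=None):
    s=s or env.get_state();q=s['orientation'];R=Ro.from_quat([q[1],q[2],q[3],q[0]]).as_matrix()
    return s,R
def goto(t,yaw=None):
    s,R=tool();th=np.arctan2(R[1,0],R[0,0])
    d=R.T@(np.array(t)-s['tcp_pos'])*1000
    print("tcp",s['tcp_pos'].round(4),"yaw",th.round(4),"tilt",R[2].round(4),"delta mm",d.round(1),"turn z",None if yaw is None else round((th-yaw+np.pi)%(2*np.pi)-np.pi,4),"F",s['wrist_force'].round(2),"gap",round(s['finger_gap'],4),"t",s['clock'])
E
python3 -c "
from h import *
goto([.42,-.3,.23],2.67);goto([.45,.19,.23])"
```

```text
clock: 1.3
tcp_pos: [0.1742, -0.5477, 0.2308]
orientation: [-0.0, 0.491, 0.871, 0.0]
wrist_force: [-0.2, -0.6, -0.0]
finger_gap: 0.085
clock: 1.8
tcp_pos: [0.1741, -0.5477, 0.2308]
orientation: [-0.0, 0.235, 0.972, 0.0]
wrist_force: [0.3, 0.1, -0.6]
finger_gap: 0.0849
tcp [ 0.1741 -0.5477  0.2308] yaw 2.6682 tilt [ 6.e-04  8.e-04 -1.e+00] delta mm [-105.9  332.6    1. ] turn z -0.0018 F [ 0.31  0.06 -0.57] gap 0.0849 t 1.8
tcp [ 0.1741 -0.5477  0.2308] yaw 2.6682 tilt [ 6.e-04  8.e-04 -1.e+00] delta mm [ 90.8 782.4   1.5] turn z None F [ 0.31  0.06 -0.57] gap 0.0849 t 1.8
```

```bash
python3 -m pendant '[{"fingers":85,"delta_pos":[-13,41,0],"angular":[0,0,0]},{"fingers":85,"delta_pos":[-13,41,0],"angular":[0,0,0]},{"fingers":85,"delta_pos":[-13,41,0],"angular":[0,0,0]},{"fingers":85,"delta_pos":[-13,41,0],"angular":[0,0,0]},{"fingers":85,"delta_pos":[-13,41,0],"angular":[0,0,0]},{"fingers":85,"delta_pos":[-13,41,0],"angular":[0,0,0]},{"fingers":85,"delta_pos":[-13,41,0],"angular":[0,0,0]},{"fingers":85,"delta_pos":[-13,41,0],"angular":[0,0,0]}]'
python3 -m pendant '[{"fingers":85,"delta_pos":[18,41,0],"angular":[0,0,0]},{"fingers":85,"delta_pos":[18,41,0],"angular":[0,0,0]},{"fingers":85,"delta_pos":[18,41,0],"angular":[0,0,0]},{"fingers":85,"delta_pos":[18,41,0],"angular":[0,0,0]},{"fingers":85,"delta_pos":[18,41,0],"angular":[0,0,0]},{"fingers":85,"delta_pos":[18,41,0],"angular":[0,0,0]},{"fingers":85,"delta_pos":[18,41,0],"angular":[0,0,0]},{"fingers":85,"delta_pos":[18,41,0],"angular":[0,0,0]},{"fingers":85,"delta_pos":[18,41,0],"angular":[0,0,0]},{"fingers":85,"delta_pos":[18,41,0],"angular":[0,0,0]},{"fingers":85,"delta_pos":[18,41,0],"angular":[0,0,0]},{"fingers":85,"delta_pos":[0,0,0],"angular":[0,0,0]}]'
cat >> h.py <<'E'
import pickle
def snap(cam,name):
    p=env.camera_params(cam);im=env.read_camera(cam);cv2.imwrite(f"pics/{name}.png",im);pickle.dump(p,open(f"pics/{name}.pkl","wb"));return p,im
def load(name): return pickle.load(open(f"pics/{name}.pkl","rb")),cv2.imread(f"pics/{name}.png")
E
python3 -c "
from h import *
goto([.45,.19,.23],2.67);p,im=snap('wrist','w1');print(np.round(p['view'],3),p['fx'],p['k1'],proj(p,np.array([.447,.195,.035])),proj(p,np.array([.481,.186,0.005])))"
```

```text
clock: 2.6
tcp_pos: [0.4173, -0.3021, 0.2312]
orientation: [0.0, 0.237, 0.972, -0.0]
wrist_force: [0.6, -0.8, 1.0]
finger_gap: 0.085
clock: 3.8
tcp_pos: [0.4456, 0.1926, 0.231]
orientation: [-0.0, 0.233, 0.972, 0.001]
wrist_force: [-0.3, -0.9, -0.0]
finger_gap: 0.085
tcp [0.4456 0.1926 0.231 ] yaw 2.6708 tilt [ 5.0e-04  1.3e-03 -1.0e+00] delta mm [-5.1 -0.3  1. ] turn z 0.0008 F [-0.34 -0.9  -0.05] gap 0.085 t 3.8
[[ 0.454  0.891  0.001 -0.375]
 [-0.857  0.437 -0.272  0.334]
 [-0.242  0.122  0.962 -0.295]
 [ 0.     0.     0.     1.   ]] 318.0088187214934 -0.0051157034486588706 [322.03731182 173.43400386] [327.99271761 196.48409622]
```

View pics/w1.png

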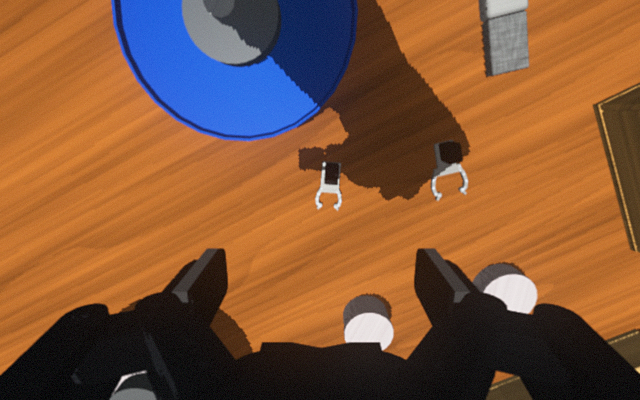

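The wrist view shows the small clip with its post at (332,173) and ring at about (329,197), close to the prediction. The blue tray is close to the post, so I'll measure it along with the clip.

Run:
```python
from h import *
p,im=load('w1')
hsv=cv2.cvtColor(im,cv2.COLOR_BGR2HSV)
r0,c0=155,308;sub=im[r0:215,c0:350];h=hsv[r0:215,c0:350]
white=((h[...,1]<70)&(h[...,2]>110)).astype(np.uint8)
dark=(sub.max(2)<60).astype(np.uint8); dark[:, :14]=0
for n,m,z in(("white",white,.005),("dark",dark,.02)):
    k,l,st,ce=cv2.connectedComponentsWithStats(m)
    for i in range(1,k):
        if st[i,4]>15: print(n,st[i],(ce[i]+[c0,r0]).round(1),onz(p,ce[i]+[c0,r0],z).round(4))
print(white.shape)
for r in range(0,60): print(r+r0,''.join('#' if w else('@' if d else '.') for w,d in zip(white[r],dark[r])))
# blue stand from top view
t=cv2.imread('pics/top0.png');pt=env.camera_params('top');hs=cv2.cvtColor(t,cv2.COLOR_BGR2HSV)
b=((hs[...,0]>100)&(hs[...,0]<125)&(hs[...,1]>150)).astype(np.uint8);b[:,320:]=0
c=max(cv2.findContours(b,0,2)[0],key=cv2.contourArea);e=cv2.fitEllipse(c);print(e)
for z in(.063,.075,.087):
    a=onz(pt,e[0],z);print(z,a.round(4),[np.linalg.norm(onz(pt,q[0].astype(float),z)-a).round(4) for q in c[::20]])
w=((hs[...,1]<60)&(hs[...,2]>150)).astype(np.uint8);w[:,:325]=0;w[:,420:]=0;w[:130]=0;w[220:]=0
c=max(cv2.findContours(w,0,2)[0],key=cv2.contourArea);e=cv2.fitEllipse(cv2.convexHull(c));print(e)
for z in(.063,.075,.087):
    a=onz(pt,e[0],z);print(z,a.round(4),np.mean([np.linalg.norm(onz(pt,q[0].astype(float),z)-a) for q in cv2.convexHull(c)]).round(4))
```

```text
white [14  7  4  5 17] [323.6 163.9] [0.4431 0.1992 0.005 ]
white [  7  14  27  41 381] [328.  191.1] [0.475 0.189 0.005]
dark [ 17   7  14  22 256] [331.7 172.2] [0.4534 0.2041 0.02  ]
(60, 42)
155 ..........................................
156 ..........................................
157 ..........................................
158 ..........................................
159 ..........................................
160 ..........................................
161 ..........................................
162 ...............###.@@@@@..@...............
163 ..............####.@@@@@@@@@@@............
164 ..............####.@@@@@@@@@@@............
165 ..............####@@@@@@@@@@@@@...........
166 ...............##.@@@@@@@@@@@@@...........
167 .................@@@@@@@@@@@@@@...........
168 .................@@@@@@@@@@@@@@...........
169 ...............##.@@@@@@@@@@@@@...........
170 ..............###.@@@@@@@@@@@@@...........
171 ..............###.@@@@@@@@@@@@@...........
172 ..............###.@@@@@@@@@@@@@...........
173 .............####.@@@@@@@@@@@@@...........
174 ........
[... 1979 characters left out ...]
03555297851562), 21.73914337158203)
0.063 [0.2798 0.1929 0.063 ] [np.float64(0.1042), np.float64(0.1009), np.float64(0.1013), np.float64(0.1022), np.float64(0.1033), np.float64(0.1025)]
0.075 [0.2802 0.1915 0.075 ] [np.float64(0.1032), np.float64(0.1), np.float64(0.1004), np.float64(0.1013), np.float64(0.1024), np.float64(0.1015)]
0.087 [0.2806 0.1901 0.087 ] [np.float64(0.1023), np.float64(0.0991), np.float64(0.0995), np.float64(0.1004), np.float64(0.1014), np.float64(0.1006)]
((371.7981872558594, 173.0594482421875), (67.67308044433594, 69.49238586425781), 118.37796783447266)
0.063 [ 0.5964 -0.1228  0.063 ] 0.1068
0.075 [ 0.5939 -0.1214  0.075 ] 0.1058
0.087 [ 0.5915 -0.12    0.087 ] 0.1049
```

Run:
```python
from h import *
p,im=load('w1')
T=onz(p,(330,180),.005);J=onz(p,(328.3,206),.005);tip=onz(p,(328.2,209.3),.003)
d=J-T;yaw=np.arctan2(d[1],d[0]);u=np.array([np.cos(yaw),np.sin(yaw),0]);o=tip-13e-3*u
print(yaw,o,o-36e-3*u)
P=np.array([onz(p,q,.035)for q in((326.5,163),(337.5,163))]);print("post rear top mid +10:",P.mean(0)+10e-3*u, np.linalg.norm(P[0]-P[1]))
w=onz(p,(315.2,199),.005)-onz(p,(342,199),.005);print("width",np.linalg.norm(w))
c=o-36e-3*u
goto([c[0],c[1],.08],yaw+np.pi);goto([c[0],c[1],.012],yaw+np.pi)
```

```text
-0.5271315380489665 [0.48501228 0.18522932 0.003     ] [0.45389915 0.20333935 0.003     ]
post rear top mid +10: [0.45031817 0.20472934 0.035     ] 0.011866813314240181
width 0.03246391176653895
tcp [0.4455 0.1905 0.2309] yaw 2.6697 tilt [ 4.e-04 -4.e-04 -1.e+00] delta mm [ -1.7  15.3 150.9] turn z 0.0553 F [-0.38  0.11  0.54] gap 0.0852 t 3.85
tcp [0.4455 0.1905 0.2309] yaw 2.6697 tilt [ 4.e-04 -4.e-04 -1.e+00] delta mm [ -1.8  15.4 218.9] turn z 0.0553 F [-0.38  0.11  0.54] gap 0.0852 t 3.85
```

```bash
python3 -m pendant '[{"fingers":60,"delta_pos":[-1,15,0],"angular":[0,0,0.055]},{"fingers":60,"delta_pos":[0,0,40],"angular":[0,0,0]},{"fingers":60,"delta_pos":[0,0,40],"angular":[0,0,0]},{"fingers":60,"delta_pos":[0,0,40],"angular":[0,0,0]},{"fingers":60,"delta_pos":[0,0,30],"angular":[0,0,0]},{"fingers":60,"delta_pos":[0,0,0],"angular":[0,0,0]}]' 90
python3 -c "
from h import *
goto([.452,.2037,.01],-.527+np.pi);p,im=snap('wrist','w2')"
```

```text
clock: 4.45
tcp_pos: [0.4501, 0.1988, 0.0773]
orientation: [-0.004, 0.263, 0.965, -0.002]
wrist_force: [-0.6, -0.5, 0.1]
finger_gap: 0.0599
tcp [0.4501 0.1988 0.0773] yaw 2.6089 tilt [ 0.006  -0.0066 -1.    ] delta mm [ 0.4  5.7 67.3] turn z -0.0057 F [-0.63 -0.54  0.14] gap 0.0599 t 4.45
```

View pics/w2.png

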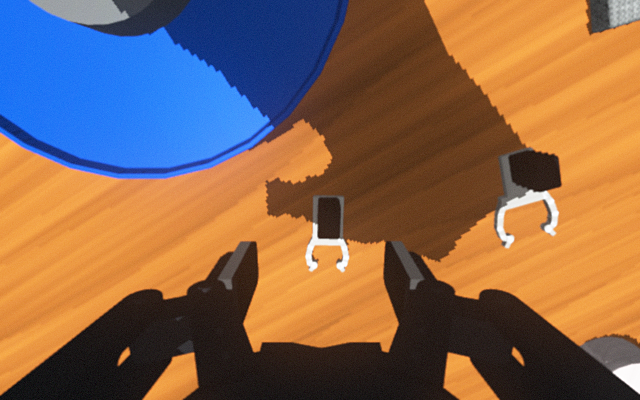

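The post shows at about (329,217), slightly right of the finger midline at about column 322, and the clip axis is vertical in the image. Next I compute the residual.

```bash
python3 - <<'E'
from h import *
p,im=load('w2')
sub=im[185:280,300:360];g=sub.max(2)
dark=(g<45).astype(np.uint8)
k,l,st,ce=cv2.connectedComponentsWithStats(dark)
for i in range(1,k):
    if st[i,4]>60: print(st[i],ce[i]+[300,185])
J=onz(p,((306+349)/2,252),.005);T=onz(p,(328.5,205),.005);u=J-T;yaw=np.arctan2(u[1],u[0]);print("yaw",yaw)
tip=onz(p,(328,271),.003);uu=np.array([np.cos(yaw),np.sin(yaw),0]);print("post from tip",tip-.049*uu)
a=onz(p,(329,238),.035);b=onz(p,(329,197),.035);print("post top front/rear",a,b,np.linalg.norm(a-b))
E
python3 -c "
from h import *
goto([.452,.2037,.01],-.527+np.pi)"
```

```text
yaw -0.546823114974347
post from tip [0.45507404 0.2036347  0.003     ]
post top front/rear [0.46202669 0.19859192 0.035     ] [0.43878529 0.21208604 0.035     ] 0.026874778284045688
tcp [0.4519 0.1994 0.0798] yaw 2.6095 tilt [ 0.0034 -0.0039 -1.    ] delta mm [ 1.8  4.1 69.8] turn z -0.005 F [ 0.42 -0.05  0.17] gap 0.0602 t 4.5
```

```bash
python3 -m pendant '[{"fingers":60,"delta_pos":[0.5,4.5,0],"angular":[0,0,0]},{"fingers":50,"delta_pos":[0,0,30],"angular":[0,0,0]},{"fingers":40,"delta_pos":[0,0,25],"angular":[0,0,0]},{"fingers":40,"delta_pos":[0,0,12],"angular":[0,0,0]},{"fingers":40,"delta_pos":[0,0,0],"angular":[0,0,0]}]' 90
python3 -c "
from h import *
goto([.453,.204,.01],-.535+np.pi)"
```

```text
clock: 5.0
tcp_pos: [0.4556, 0.2051, 0.0143]
orientation: [-0.0, 0.262, 0.965, -0.0]
wrist_force: [0.0, 0.8, 0.1]
finger_gap: 0.0399
tcp [0.4556 0.2051 0.0143] yaw 2.6123 tilt [ 3.e-04 -5.e-04 -1.e+00] delta mm [ 1.7 -2.2  4.3] turn z 0.0057 F [0.   0.81 0.14] gap 0.0399 t 5.0
```

```bash
python3 -m pendant '[{"fingers":40,"delta_pos":[1.5,-1,4],"angular":[0,0,0]},{"fingers":0,"delta_pos":[0,0,0],"angular":[0,0,0]},{"fingers":0,"delta_pos":[0,0,0],"angular":[0,0,0]},{"fingers":0,"delta_pos":[0,0,0],"angular":[0,0,0]},{"fingers":0,"delta_pos":[0,0,0],"angular":[0,0,0]},{"fingers":0,"delta_pos":[0,0,0],"angular":[0,0,0]},{"fingers":0,"delta_pos":[0,0,0],"angular":[0,0,0]}]' 90
python3 -c "
from h import *
goto([.453,.204,.01],-.535+np.pi)"
```

```text
clock: 5.7
tcp_pos: [0.4546, 0.2052, 0.0115]
orientation: [0.001, 0.261, 0.965, 0.0]
wrist_force: [-1.0, -0.7, 6.6]
finger_gap: 0.0124
tcp [0.4546 0.2052 0.0115] yaw 2.6128 tilt [-0.0015  0.0013 -1.    ] delta mm [ 0.8 -1.9  1.5] turn z 0.0062 F [-0.95 -0.74  6.57] gap 0.0124 t 5.7
```

```bash
python3 -m pendant '[{"fingers":0,"delta_pos":[0,0,-10],"angular":[0,0,0]},{"fingers":0,"delta_pos":[0,0,-40],"angular":[0,0,0]},{"fingers":0,"delta_pos":[0,0,-50],"angular":[0,0,0]},{"fingers":0,"delta_pos":[0,0,-50],"angular":[0,0,0]},{"fingers":0,"delta_pos":[0,0,0],"angular":[0,0,0]},{"fingers":0,"delta_pos":[0,0,0],"angular":[0,0,0]},{"fingers":0,"delta_pos":[0,0,0],"angular":[0,0,0]}]' 90
python3 -c "
from h import *
goto([.453,.204,.16],-.535+np.pi);p,im=snap('wrist','w3')
cv2.imwrite('pics/w3c.png',cv2.resize(im[200:360,220:430],None,fx=3,fy=3,interpolation=cv2.INTER_CUBIC))"
```

```text
clock: 6.4
tcp_pos: [0.4529, 0.2047, 0.1594]
orientation: [-0.001, 0.261, 0.965, -0.0]
wrist_force: [-0.6, 0.7, -1.0]
finger_gap: 0.0123
tcp [0.4529 0.2047 0.1594] yaw 2.6128 tilt [ 0.0012 -0.0013 -1.    ] delta mm [-0.5 -0.6 -0.6] turn z 0.0062 F [-0.56  0.7  -1.05] gap 0.0123 t 6.4
```

View pics/w3c.png

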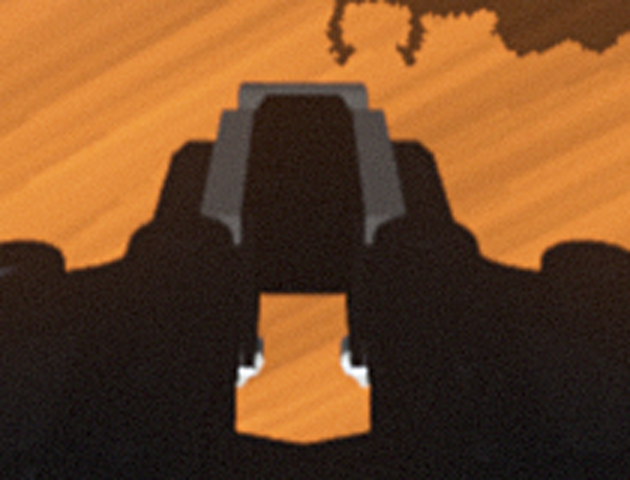

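The clip is held squarely. The tail edge is at row 228, columns 300–342, and the jaw noses are at about (302,320) and (340,320), symmetric about the finger line.

Run:
```python
from h import *
p,im=load('w3');s,R=tool()
tcp=np.array([.4529,.2044,.1594])
for nm,uv,dz in(("rear",(321.3,227.7),-.0055),("rear under",(321.3,227.7),-.0105),("tips",(321.2,328.5),-.0105),("noseR",(340,321),-.0055),("noseL",(302,321),-.0055)):
    X=onz(p,uv,tcp[2]+dz);print(nm,X.round(4),"tool",((R.T@(X-tcp))*1000).round(1))
for n in ("top","scene"): print(n)
# scene view of spindle: top centre guess rays intersect for top z
pt=env.camera_params("top");ps=env.camera_params("scene")
t=cv2.imread('pics/top0.png');sc=cv2.imread('pics/scene0.png')
# crop coordinates of the spindle head's top: top image (134,455) of 3x crop; scene (402,411) of 3x crop
ut=(330+133/3,135+(455-350)/3);us=(205+(402-260)/3,160+(411-350)/3)
o1,d1=ray(pt,ut);o2,d2=ray(ps,us);A=np.c_[d1,-d2];k=np.linalg.lstsq(A,o2-o1,rcond=None)[0]
print("spindle top",o1+k[0]*d1,o2+k[1]*d2)
```

```text
rear [0.4444 0.2111 0.1539] tool [10.7  1.5  5.5]
rear under [0.446  0.2102 0.1489] tool [ 8.8  1.5 10.5]
tips [0.4992 0.179  0.1489] tool [-52.8   1.5  10.4]
noseR [0.4969 0.1924 0.1539] tool [-44.   11.8   5.4]
noseL [0.4863 0.1743 0.1539] tool [-44.   -9.1   5.4]
top
scene
spindle top [ 0.59611281 -0.12502147  0.10956169] [ 0.59644722 -0.12534219  0.10967283]
```

```bash
python3 -m pendant '[{"fingers":0,"delta_pos":[-35,-21,-7],"angular":[0,0,0]},{"fingers":0,"delta_pos":[-35,-21,-7],"angular":[0,0,0]},{"fingers":0,"delta_pos":[-35,-21,-7],"angular":[0,0,0]},{"fingers":0,"delta_pos":[-35,-21,-7],"angular":[0,0,0]},{"fingers":0,"delta_pos":[-35,-21,-7],"angular":[0,0,0]},{"fingers":0,"delta_pos":[-35,-21,-7],"angular":[0,0,0]},{"fingers":0,"delta_pos":[-35,-21,-7],"angular":[0,0,0]},{"fingers":0,"delta_pos":[-35,-21,-7],"angular":[0,0,0]},{"fingers":0,"delta_pos":[-35,-21,-7],"angular":[0,0,0]},{"fingers":0,"delta_pos":[-35,-21,-7],"angular":[0,0,0]},{"fingers":0,"delta_pos":[0,0,0],"angular":[0,0,0]},{"fingers":0,"delta_pos":[0,0,0],"angular":[0,0,0]}]' 90
python3 -c "
from h import *
goto([.648,-.154,.23],-.53+np.pi);p,im=snap('wrist','w4');print(proj(p,np.array([.596,-.124,.11])),(-np.array(p['view'])[:3,:3].T@np.array(p['view'])[:3,3]).round(4))"
```

```text
clock: 7.65
tcp_pos: [0.6493, -0.1537, 0.2274]
orientation: [-0.002, 0.262, 0.965, 0.0]
wrist_force: [-0.2, 0.5, -1.4]
finger_gap: 0.0125
tcp [ 0.6493 -0.1537  0.2274] yaw 2.6109 tilt [ 4.5e-03 -7.0e-04 -1.0e+00] delta mm [ 1.  -0.9 -2.6] turn z -0.0007 F [-0.21  0.53 -1.36] gap 0.0125 t 7.65
[317.79082598 118.29876032] [ 0.5913 -0.1185  0.372 ]
```

View pics/w4.png

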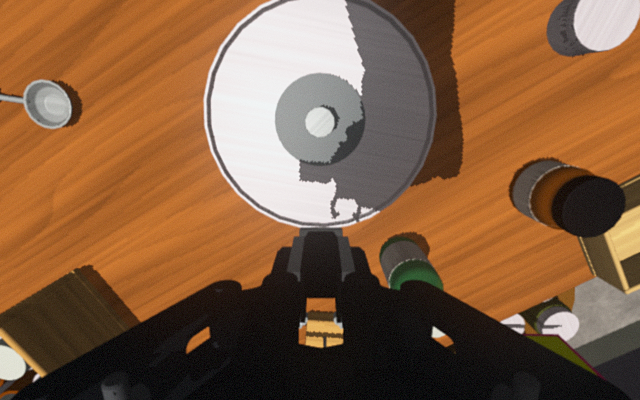

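The stand is clearly visible, with the spindle head at (320,122), the boss around it, and the tray ellipse spanning columns 205–437.

```bash
python3 - <<'E'
from h import *
from scipy.optimize import least_squares
p,im=load('w4')
hsv=cv2.cvtColor(im,cv2.COLOR_BGR2HSV)
m=((hsv[...,1]<60)&(hsv[...,2]>50)).astype(np.uint8);m[228:]=0;m[:,:195]=0;m[:,445:]=0
k,l,st,ce=cv2.connectedComponentsWithStats(m);i=l[60,250];m=(l==i).astype(np.uint8)
h=cv2.convexHull(max(cv2.findContours(m,0,1)[0],key=cv2.contourArea))[:,0].astype(float)
h=h[(h[:,1]>2)&(h[:,1]<215)]
def res(v):return [np.linalg.norm((onz(p,q,v[2])-[v[0],v[1],v[2]]))-.108 for q in h]
f=least_squares(res,[.596,-.124,.07],loss='soft_l1',f_scale=.001);print("tray",f.x,len(h),np.abs(f.fun).mean())
g=((hsv[...,1]<40)&(hsv[...,2]>150)).astype(np.uint8)
k,l,st,ce=cv2.connectedComponentsWithStats(g);i=l[122,318];print("head",st[i],ce[i],onz(p,ce[i],.112),onz(p,ce[i],.13))
hc=ce[i];d=np.sqrt(4*st[i,4]/np.pi);V=np.array(p['view']);print("d",d,"z",.372-318*.024/d)
E
python3 -c "
from h import *
s,R=tool();u=-R[:,0]
print(u);S=np.array([.596,-.124,0])
goto(S-.075*u+[0,0,.17])"
```

```text
tray [ 0.5988097  -0.12430143  0.06729014] 36 0.0001719397553647794
head [  211     0   154   224 23391] [284.25227652 104.44696678] [ 0.57353051 -0.14128408  0.112     ] [ 0.57475807 -0.13970698  0.13      ]
d 172.57562455601948 z 0.3277759097228555
[ 0.86312816 -0.50496634 -0.00433289]
tcp [ 0.649  -0.1526  0.2279] yaw 2.6122 tilt [ 4.3e-03 -6.0e-04 -1.0e+00] delta mm [135.   -2.   58.1] turn z None F [ 0.75  0.42 -1.18] gap 0.0124 t 7.7
```

Tray and head agree on an axis at about (0.599,-0.124), with the boss at roughly 82 mm. Next I back off behind the spindle and come down to a clip underside of about 0.113.

```bash
python3 -m pendant '[{"fingers":0,"delta_pos":[33,0,0],"angular":[0,0,0]},{"fingers":0,"delta_pos":[33,-1,0],"angular":[0,0,0]},{"fingers":0,"delta_pos":[33,0,0],"angular":[0,0,0]},{"fingers":0,"delta_pos":[33,0,0],"angular":[0,0,0]},{"fingers":0,"delta_pos":[0,0,0],"angular":[0,0,0]},{"fingers":0,"delta_pos":[0,0,40],"angular":[0,0,0]},{"fingers":0,"delta_pos":[0,0,40],"angular":[0,0,0]},{"fingers":0,"delta_pos":[0,0,23],"angular":[0,0,0]},{"fingers":0,"delta_pos":[0,0,0],"angular":[0,0,0]},{"fingers":0,"delta_pos":[0,0,0],"angular":[0,0,0]}]' 90
python3 -c "
from h import *
s,R=tool();u=-R[:,0];S=np.array([.5993,-.124,0])
goto(S-.036*u+[0,0,.125],-.53+np.pi)
for i in range(2): s=env.get_state();print(s['tcp_pos'],s['wrist_force'])
p,im=snap('scene','s5');cv2.imwrite('pics/s5c.png',cv2.resize(im[120:240,190:330],None,fx=4,fy=4,interpolation=cv2.INTER_CUBIC))"
```

```text
clock: 8.7
tcp_pos: [0.5352, -0.0864, 0.1274]
orientation: [-0.0, 0.261, 0.965, 0.0]
wrist_force: [0.0, -0.3, 0.8]
finger_gap: 0.012
tcp [ 0.5352 -0.0864  0.1274] yaw 2.6138 tilt [ 1.e-03 -2.e-04 -1.e+00] delta mm [-38.3  -0.2   2.3] turn z 0.0023 F [ 0.03 -0.31  0.81] gap 0.012 t 8.7
[ 0.53521905 -0.08643915  0.12739307] [ 0.02837515 -0.30996094  0.80833001]
[ 0.53521905 -0.08643915  0.12739307] [ 0.02837515 -0.30996094  0.80833001]
```

View pics/s5c.png

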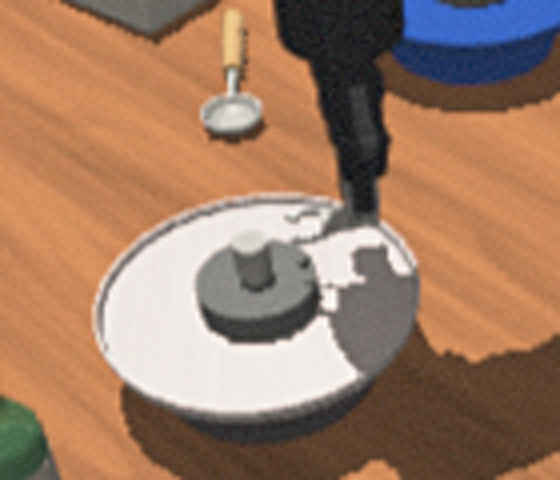

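The clip is above the tray, level, with its mouth facing the spindle and its tips over the boss edge. Descending in stages now.

```bash
python3 -m pendant '[{"fingers":0,"delta_pos":[0,0,2],"angular":[0,0,0]},{"fingers":0,"delta_pos":[0,0,2],"angular":[0,0,0]},{"fingers":0,"delta_pos":[0,0,2],"angular":[0,0,0]},{"fingers":0,"delta_pos":[0,0,2],"angular":[0,0,0]},{"fingers":0,"delta_pos":[0,0,2],"angular":[0,0,0]},{"fingers":0,"delta_pos":[0,0,2],"angular":[0,0,0]}]'
python3 -m pendant '[{"fingers":0,"delta_pos":[0,0,2],"angular":[0,0,0]},{"fingers":0,"delta_pos":[0,0,2],"angular":[0,0,0]},{"fingers":0,"delta_pos":[0,0,1],"angular":[0,0,0]}]'
python3 -m pendant '[{"fingers":0,"delta_pos":[0,0,1],"angular":[0,0,0]},{"fingers":0,"delta_pos":[0,0,1],"angular":[0,0,0]}]'
python3 -m pendant '[{"fingers":0,"delta_pos":[0,0,0],"angular":[0,0,0]}]'
```

```text
clock: 9.35
tcp_pos: [0.5355, -0.0872, 0.1151]
orientation: [-0.0, 0.261, 0.965, -0.0]
wrist_force: [-0.3, 0.2, -0.2]
finger_gap: 0.0122
clock: 9.65
tcp_pos: [0.5354, -0.0872, 0.1099]
orientation: [-0.0, 0.261, 0.965, -0.0]
wrist_force: [0.3, 0.2, -1.7]
finger_gap: 0.0121
clock: 9.85
tcp_pos: [0.5356, -0.0872, 0.1082]
orientation: [0.0, 0.261, 0.965, -0.0]
wrist_force: [0.6, 1.3, 0.1]
finger_gap: 0.0123
clock: 9.95
tcp_pos: [0.5355, -0.0872, 0.1082]
orientation: [-0.0, 0.261, 0.965, -0.0]
wrist_force: [0.1, 0.1, -0.8]
finger_gap: 0.0122
```

```bash
python3 -m pendant '[{"fingers":0,"delta_pos":[0,0,1],"angular":[0,0,0]},{"fingers":0,"delta_pos":[0,0,1],"angular":[0,0,0]}]'
python3 -m pendant '[{"fingers":0,"delta_pos":[0,0,1],"angular":[0,0,0]},{"fingers":0,"delta_pos":[0,0,1],"angular":[0,0,0]}]'
python3 -m pendant '[{"fingers":0,"delta_pos":[0,0,1],"angular":[0,0,0]},{"fingers":0,"delta_pos":[0,0,1],"angular":[0,0,0]}]'
```

```text
clock: 10.15
tcp_pos: [0.5356, -0.0872, 0.1063]
orientation: [0.0, 0.261, 0.965, -0.0]
wrist_force: [0.3, -0.4, -0.6]
finger_gap: 0.0121
clock: 10.35
tcp_pos: [0.5355, -0.0872, 0.1042]
orientation: [-0.0, 0.261, 0.965, -0.0]
wrist_force: [0.6, -0.3, -0.7]
finger_gap: 0.0124
clock: 10.55
tcp_pos: [0.5355, -0.0872, 0.1022]
orientation: [0.0, 0.261, 0.965, -0.0]
wrist_force: [0.2, 0.3, -0.1]
finger_gap: 0.0122
```

```bash
python3 -m pendant '[{"fingers":0,"delta_pos":[0,0,1],"angular":[0,0,0]},{"fingers":0,"delta_pos":[0,0,1],"angular":[0,0,0]}]'
```

```text
clock: 10.75
tcp_pos: [0.5355, -0.0872, 0.1002]
orientation: [0.0, 0.261, 0.965, -0.0]
wrist_force: [0.8, -0.5, -0.0]
finger_gap: 0.0118
```

```bash
python3 -m pendant '[{"fingers":0,"delta_pos":[0,0,1],"angular":[0,0,0]},{"fingers":0,"delta_pos":[0,0,1],"angular":[0,0,0]}]'
```

```text
clock: 10.95
tcp_pos: [0.5355, -0.0872, 0.0982]
orientation: [0.0, 0.261, 0.965, -0.0]
wrist_force: [0.2, 0.6, -0.3]
finger_gap: 0.0123
```

```bash
python3 -m pendant '[{"fingers":0,"delta_pos":[0,0,1],"angular":[0,0,0]}]'
```

```text
clock: 11.05
tcp_pos: [0.5355, -0.0872, 0.0972]
orientation: [0.0, 0.261, 0.965, -0.0]
wrist_force: [0.9, -0.3, -0.6]
finger_gap: 0.0121
```

```bash
python3 -m pendant '[{"fingers":0,"delta_pos":[0,0,1],"angular":[0,0,0]}]'
```

```text
clock: 11.15
tcp_pos: [0.5355, -0.0872, 0.0962]
orientation: [0.0, 0.261, 0.965, -0.0]
wrist_force: [-0.0, 0.0, 0.2]
finger_gap: 0.0123
```

```bash
python3 -m pendant '[{"fingers":0,"delta_pos":[0,0,1],"angular":[0,0,0]}]'
```

```text
clock: 11.25
tcp_pos: [0.5355, -0.0872, 0.0952]
orientation: [0.0, 0.261, 0.965, -0.0]
wrist_force: [0.2, -0.1, -0.3]
finger_gap: 0.0125
```

```bash
python3 -m pendant '[{"fingers":0,"delta_pos":[0,0,1],"angular":[0,0,0]}]'
```

```text
clock: 11.35
tcp_pos: [0.5355, -0.0872, 0.0942]
orientation: [-0.0, 0.261, 0.965, -0.0]
wrist_force: [-1.2, 0.4, 2.3]
finger_gap: 0.0126
```

```bash
python3 -m pendant '[{"fingers":0,"delta_pos":[0,0,1],"angular":[0,0,0]}]'
```

```text
clock: 11.45
tcp_pos: [0.5355, -0.0871, 0.0939]
orientation: [0.0, 0.261, 0.965, -0.0]
wrist_force: [-4.8, 1.7, 10.1]
finger_gap: 0.0122
```

```bash
python3 -m pendant '[{"fingers":0,"delta_pos":[0,0,1],"angular":[0,0,0]}]'
```

```text
clock: 11.55
tcp_pos: [0.5355, -0.0871, 0.0937]
orientation: [0.0, 0.261, 0.965, -0.0]
wrist_force: [-6.8, 2.5, 15.3]
finger_gap: 0.0128
```

Contact came at TCP z≈0.0942 (boss about 0.083, agreeing with vision). Next I back off to about 1 mm of clearance.

```bash
python3 -m pendant '[{"fingers":0,"delta_pos":[0,0,-2.9],"angular":[0,0,0]},{"fingers":0,"delta_pos":[0,0,0],"angular":[0,0,0]}]' 110
python3 -c "
from h import *
s,R=tool();u=-R[:,0];S=np.array([.5993,-.124,0])
goto(S-.036*u+[0,0,.095],-.53+np.pi)
p,im=snap('wrist','w6');cv2.imwrite('pics/w6c.png',cv2.resize(im[200:360,220:430],None,fx=3,fy=3,interpolation=cv2.INTER_CUBIC))"
```

```text
clock: 11.75
tcp_pos: [0.5359, -0.0873, 0.0956]
orientation: [0.001, 0.261, 0.965, -0.0]
wrist_force: [0.6, 0.1, -1.6]
finger_gap: 0.0119
tcp [ 0.5359 -0.0873  0.0956] yaw 2.6128 tilt [-1.e-03  2.e-04 -1.e+00] delta mm [-37.3   0.3   0.7] turn z 0.0012 F [ 0.59  0.11 -1.59] gap 0.0119 t 11.75
```

View pics/w6c.png

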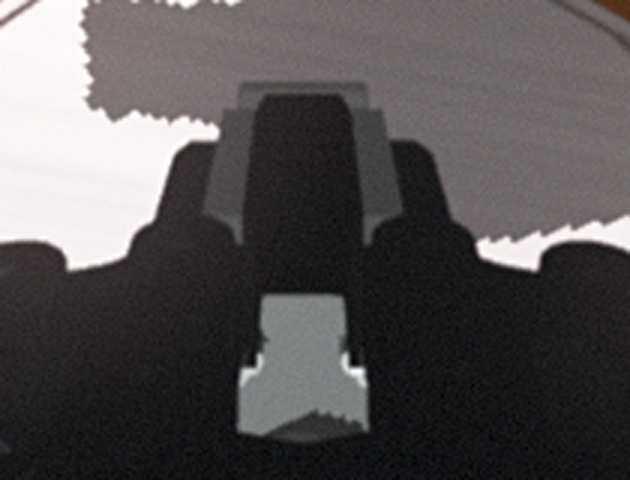

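The clip is unchanged in the grip and still level, with its noses over the grey boss. Advancing towards the spindle.

```bash
python3 -m pendant '[{"fingers":0,"delta_pos":[-3,0,0],"angular":[0,0,0]},{"fingers":0,"delta_pos":[-3,0,0],"angular":[0,0,0]},{"fingers":0,"delta_pos":[-3,0,0],"angular":[0,0,0]}]'
```

```text
clock: 12.1
tcp_pos: [0.5435, -0.0919, 0.0949]
orientation: [-0.0, 0.261, 0.965, -0.0]
wrist_force: [0.3, 0.4, -0.9]
finger_gap: 0.0118
```

```bash
python3 -m pendant '[{"fingers":0,"delta_pos":[-2,0,0],"angular":[0,0,0]},{"fingers":0,"delta_pos":[-2,0,0],"angular":[0,0,0]}]'
```

```text
clock: 12.3
tcp_pos: [0.5469, -0.0939, 0.095]
orientation: [-0.0, 0.261, 0.965, -0.0]
wrist_force: [0.1, -0.9, -0.9]
finger_gap: 0.0116
```

```bash
python3 -m pendant '[{"fingers":0,"delta_pos":[-1.5,0,0],"angular":[0,0,0]},{"fingers":0,"delta_pos":[-1.5,0,0],"angular":[0,0,0]}]'
```

```text
clock: 12.5
tcp_pos: [0.5494, -0.0953, 0.0952]
orientation: [-0.0, 0.261, 0.965, -0.0]
wrist_force: [-0.5, 0.4, -0.8]
finger_gap: 0.0117
```

```bash
python3 -m pendant '[{"fingers":0,"delta_pos":[-1,0,0],"angular":[0,0,0]},{"fingers":0,"delta_pos":[-1,0,0],"angular":[0,0,0]}]'
```

```text
clock: 12.7
tcp_pos: [0.5511, -0.0963, 0.0952]
orientation: [0.0, 0.261, 0.965, -0.0]
wrist_force: [0.1, -0.1, -1.5]
finger_gap: 0.0116
```

```bash
python3 -m pendant '[{"fingers":0,"delta_pos":[-1,0,0],"angular":[0,0,0]},{"fingers":0,"delta_pos":[-1,0,0],"angular":[0,0,0]}]'
```

```text
clock: 12.9
tcp_pos: [0.5529, -0.0973, 0.0952]
orientation: [0.0, 0.261, 0.965, -0.0]
wrist_force: [0.2, 0.5, -0.4]
finger_gap: 0.0115
```

```bash
python3 -m pendant '[{"fingers":0,"delta_pos":[-1,0,0],"angular":[0,0,0]}]'
```

```text
clock: 13.0
tcp_pos: [0.5537, -0.0978, 0.0952]
orientation: [0.0, 0.261, 0.965, -0.0]
wrist_force: [0.5, -0.5, -0.2]
finger_gap: 0.0117
```

```bash
python3 -m pendant '[{"fingers":0,"delta_pos":[-1,0,0],"angular":[0,0,0]}]'
```

```text
clock: 13.1
tcp_pos: [0.5546, -0.0983, 0.0952]
orientation: [0.0, 0.261, 0.965, -0.0]
wrist_force: [0.1, -0.1, -1.0]
finger_gap: 0.0119
```

```bash
python3 -m pendant '[{"fingers":0,"delta_pos":[-1,0,0],"angular":[0,0,0]}]'
```

```text
clock: 13.2
tcp_pos: [0.5555, -0.0988, 0.0952]
orientation: [0.0, 0.261, 0.965, -0.0]
wrist_force: [-0.5, -0.2, 0.4]
finger_gap: 0.012
```

```bash
python3 -m pendant '[{"fingers":0,"delta_pos":[-1,0,0],"angular":[0,0,0]}]'
```

```text
clock: 13.3
tcp_pos: [0.556, -0.0993, 0.0951]
orientation: [-0.0, 0.261, 0.965, -0.0]
wrist_force: [-1.2, 0.4, -1.5]
finger_gap: 0.0114
```

```bash
python3 -m pendant '[{"fingers":0,"delta_pos":[-1,0,0],"angular":[0,0,0]}]'
```

```text
clock: 13.4
tcp_pos: [0.5565, -0.0997, 0.095]
orientation: [-0.001, 0.261, 0.965, -0.0]
wrist_force: [-2.7, 0.3, -0.2]
finger_gap: 0.012
```

```bash
python3 -m pendant '[{"fingers":0,"delta_pos":[-1,0,0],"angular":[0,0,0]}]'
```

```text
clock: 13.5
tcp_pos: [0.5571, -0.1001, 0.0948]
orientation: [-0.001, 0.261, 0.965, -0.0]
wrist_force: [-3.7, 1.7, -0.1]
finger_gap: 0.0123
```

Jaw contact: about 4 N along the press axis with little lateral force. Continuing.

```bash
python3 -m pendant '[{"fingers":0,"delta_pos":[-1,0,0],"angular":[0,0,0]}]'
```

```text
clock: 13.6
tcp_pos: [0.5577, -0.1004, 0.0947]
orientation: [-0.001, 0.261, 0.965, 0.0]
wrist_force: [-5.2, 1.0, -0.8]
finger_gap: 0.0115
```

```bash
python3 -m pendant '[{"fingers":0,"delta_pos":[-1,0,0],"angular":[0,0,0]}]'
```

```text
clock: 13.7
tcp_pos: [0.5584, -0.1009, 0.0946]
orientation: [-0.001, 0.261, 0.965, 0.0]
wrist_force: [-5.5, 1.7, 0.1]
finger_gap: 0.0116
```

```bash
python3 -m pendant '[{"fingers":0,"delta_pos":[-1,0,0],"angular":[0,0,0]}]'
```

```text
clock: 13.8
tcp_pos: [0.5592, -0.1013, 0.0946]
orientation: [-0.001, 0.261, 0.965, 0.0]
wrist_force: [-5.8, 0.3, -0.0]
finger_gap: 0.0118
```

```bash
python3 -m pendant '[{"fingers":0,"delta_pos":[-1,0,0],"angular":[0,0,0]}]'
```

```text
clock: 13.9
tcp_pos: [0.56, -0.1018, 0.0946]
orientation: [-0.002, 0.261, 0.965, 0.0]
wrist_force: [-5.2, 1.4, 0.3]
finger_gap: 0.0118
```

```bash
python3 -m pendant '[{"fingers":0,"delta_pos":[-1,0,0],"angular":[0,0,0]}]'
```

```text
clock: 14.0
tcp_pos: [0.5611, -0.1024, 0.0947]
orientation: [-0.001, 0.261, 0.965, 0.0]
wrist_force: [-5.3, 0.5, -0.5]
finger_gap: 0.0118
```

```bash
python3 -m pendant '[{"fingers":0,"delta_pos":[-1,0,0],"angular":[0,0,0]}]'
```

```text
clock: 14.1
tcp_pos: [0.5624, -0.1032, 0.0948]
orientation: [-0.001, 0.261, 0.965, -0.0]
wrist_force: [-3.7, 0.3, -0.9]
finger_gap: 0.0118
```

```bash
python3 -m pendant '[{"fingers":0,"delta_pos":[-1,0,0],"angular":[0,0,0]}]'
```

```text
clock: 14.2
tcp_pos: [0.5643, -0.1042, 0.0952]
orientation: [0.0, 0.261, 0.965, -0.0]
wrist_force: [-3.0, -1.2, -1.0]
finger_gap: 0.0117
```

```bash
python3 -m pendant '[{"fingers":0,"delta_pos":[-1,0,0],"angular":[0,0,0]}]'
```

```text
clock: 14.3
tcp_pos: [0.566, -0.1051, 0.0956]
orientation: [0.001, 0.261, 0.965, -0.0]
wrist_force: [-0.5, -2.1, -1.6]
finger_gap: 0.0116
```

```bash
python3 -m pendant '[{"fingers":0,"delta_pos":[-1,0,0],"angular":[0,0,0]}]'
```

```text
clock: 14.4
tcp_pos: [0.5671, -0.1056, 0.0957]
orientation: [0.001, 0.261, 0.965, -0.0]
wrist_force: [-0.2, -1.1, -0.6]
finger_gap: 0.0115
```

```bash
python3 -m pendant '[{"fingers":0,"delta_pos":[-1,0,0],"angular":[0,0,0]}]'
```

```text
clock: 14.5
tcp_pos: [0.5678, -0.1058, 0.0957]
orientation: [0.001, 0.261, 0.965, -0.0]
wrist_force: [-0.6, -0.6, -1.2]
finger_gap: 0.0116
```

Snapped past. I'll creep on until the back wall meets the groove.

```bash
python3 -m pendant '[{"fingers":0,"delta_pos":[-0.6,0,0],"angular":[0,0,0]}]'
```

```text
clock: 14.6
tcp_pos: [0.568, -0.1058, 0.0956]
orientation: [0.001, 0.261, 0.965, 0.0]
wrist_force: [-0.2, -0.2, -1.0]
finger_gap: 0.0118
```

```bash
python3 -m pendant '[{"fingers":0,"delta_pos":[-0.6,0,0],"angular":[0,0,0]}]'
```

```text
clock: 14.7
tcp_pos: [0.5681, -0.106, 0.0954]
orientation: [0.0, 0.261, 0.965, 0.0]
wrist_force: [0.7, -0.7, -0.7]
finger_gap: 0.0123
```

```bash
python3 -m pendant '[{"fingers":0,"delta_pos":[-0.6,0,0],"angular":[0,0,0]}]'
```

```text
clock: 14.8
tcp_pos: [0.5682, -0.106, 0.0952]
orientation: [-0.0, 0.261, 0.965, 0.0]
wrist_force: [-1.3, -0.6, -0.2]
finger_gap: 0.012
```

```bash
python3 -m pendant '[{"fingers":0,"delta_pos":[-0.6,0,0],"angular":[0,0,0]}]'
```

```text
clock: 14.9
tcp_pos: [0.5682, -0.1061, 0.0951]
orientation: [-0.001, 0.261, 0.965, 0.0]
wrist_force: [-2.2, 1.8, 0.9]
finger_gap: 0.0123
```

```bash
python3 -m pendant '[{"fingers":0,"delta_pos":[-0.6,0,0],"angular":[0,0,0]}]'
```

```text
clock: 15.0
tcp_pos: [0.5683, -0.1061, 0.095]
orientation: [-0.001, 0.261, 0.965, 0.0]
wrist_force: [-4.5, 2.9, 1.9]
finger_gap: 0.0121
```

```bash
python3 -m pendant '[{"fingers":0,"delta_pos":[-0.8,0,0],"angular":[0,0,0]}]'
```

```text
clock: 15.1
tcp_pos: [0.5684, -0.1062, 0.0948]
orientation: [-0.002, 0.261, 0.965, 0.0]
wrist_force: [-6.7, 4.9, 2.9]
finger_gap: 0.0119
```

```bash
python3 -m pendant '[{"fingers":0,"delta_pos":[-1,0,0],"angular":[0,0,0]},{"fingers":0,"delta_pos":[0,0,0],"angular":[0,0,0]}]'
```

```text
clock: 15.3
tcp_pos: [0.5684, -0.1063, 0.0946]
orientation: [-0.002, 0.261, 0.965, 0.001]
wrist_force: [-6.2, 4.0, 2.8]
finger_gap: 0.0121
```

It's home: the push rises to about 8 N with no further travel. Relaxing, then letting go.

```bash
python3 -m pendant '[{"fingers":0,"delta_pos":[1.5,0,0],"angular":[0,0,0]},{"fingers":0,"delta_pos":[1.5,0,0],"angular":[0,0,0]},{"fingers":0,"delta_pos":[0,0,0],"angular":[0,0,0]}]'
```

```text
clock: 15.6
tcp_pos: [0.5681, -0.1062, 0.095]
orientation: [0.0, 0.261, 0.965, -0.0]
wrist_force: [-1.3, 1.0, -1.2]
finger_gap: 0.012
```

```bash
python3 -m pendant '[{"fingers":20,"delta_pos":[0,0,0],"angular":[0,0,0]},{"fingers":30,"delta_pos":[0,0,0],"angular":[0,0,0]},{"fingers":40,"delta_pos":[0,0,0],"angular":[0,0,0]},{"fingers":45,"delta_pos":[0,0,0],"angular":[0,0,0]},{"fingers":45,"delta_pos":[0,0,-10],"angular":[0,0,0]},{"fingers":45,"delta_pos":[0,0,-30],"angular":[0,0,0]},{"fingers":45,"delta_pos":[0,0,-40],"angular":[0,0,0]},{"fingers":45,"delta_pos":[-30,0,-40],"angular":[0,0,0]},{"fingers":45,"delta_pos":[-40,0,-20],"angular":[0,0,0]},{"fingers":45,"delta_pos":[0,0,0],"angular":[0,0,0]},{"fingers":45,"delta_pos":[0,0,0],"angular":[0,0,0]}]'
python3 -c "
from h import *
p,im=snap('wrist','w7');p2,s=snap('scene','s7')
a=cv2.resize(im[20:240,180:460],None,fx=2,fy=2);b=cv2.resize(s[150:240,200:310],None,fx=2.2,fy=2.2,interpolation=cv2.INTER_CUBIC)
a[:b.shape[0],560-b.shape[1]:]=b
cv2.imwrite('pics/w7c.png',a)"
```

```text
clock: 16.7
tcp_pos: [0.6295, -0.1422, 0.2359]
orientation: [0.001, 0.262, 0.965, -0.0]
wrist_force: [0.2, 0.5, -0.2]
finger_gap: 0.0451
```

View pics/w7c.png

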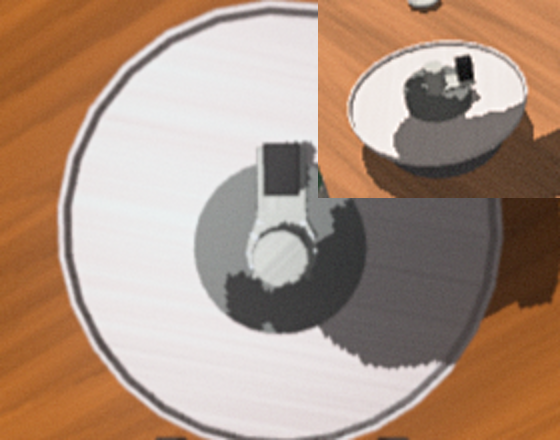

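The clip lies flat round the spindle. The head is at crop (280,257), the tail edge at row 143, and the boss is centred at (281,247). One quick distance check, then hand in.

```bash
python3 -c "
from h import *
p,im=load('w7')
r=onz(p,(320.5,91.5),.088)
for n,uv,z in(('boss',(320.5,143.5),.083),('head',(320,148.5),.114)):
    c=onz(p,uv,z);print(n,c.round(4),'tail dist mm',np.linalg.norm((c-r)[:2])*1000)
print(env.hand_in())"
```

```text
boss [ 0.5984 -0.123   0.083 ] tail dist mm 45.545616697323894
head [ 0.5989 -0.1237  0.114 ] tail dist mm 46.31991356847202
the job is handed in; nothing more can be done
None
```

The smaller clip is seated in the spindle's groove on the aluminium stand and released, and the job is handed in at about 17 s of the 48 s allowed.

- **Finding the groove:** I lowered the clip onto the boss until it touched, at about 83 mm above the counter, which agreed with the camera estimate. I then lifted it about 1 mm and pressed it sideways.
- **Snap:** The push rose to about 5–6 N, dropped to about zero as the jaws passed, then rose to about 8 N with no further travel at the hard stop. The highest force I saw was about 17 N in total, during the touch-down on the boss (limit 25 N). I only saw readings at the end of each move, so brief peaks in between would not show.
- **Last checks:** The final picture shows the clip lying flat round the spindle, with the gripper clear above. The distance from the clip's tail to the spindle axis measured 45.5 mm from the boss and 46.3 mm from the spindle head. The nominal is 45 mm, so both are within the camera's 2 mm calibration error.
- **Not checked:** I did not re-measure the other objects, but the arm met no unexpected contact near them. The hand-in gives no verdict.

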